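# Lock the battery cap of a field data logger with the slot key

## Task

Lock the logger's orange push-and-turn battery cap with the blue-handled slot key: set the blade in the slot, gently push the cap down against its spring, turn it clockwise about a quarter turn until you feel its stop, and let it rise into its lock. Then stand the key back upright in its wooden block, fully home, and let go. Never force the cap down or against its stop, touch it only with the key, and leave the glassware, cup and bottles where they are.

Things in the scene. Friction and masses are not known exactly. Their poses are not given: they have to be found in the camera images.
- logger: Grey box-shaped data logger, fixed, 110 (x) x 150 (y) x 60 (z) mm. Origin: centre of its underside; z up. The battery cap sits in a round well in its flat top, 32 mm towards +y of the centre; a dark screen is on the other half. Two white dots beside the well along the logger's x mark the slot's open position, two yellow dots along its y roughly the locked one.
- well (a point): Fixed point on the cap's axis, level with the logger's flat top (60 mm above the bench). Pushed less than 7.5 mm, the cap's hidden lugs jam on a lip and it cannot turn. Let go at the stop, it rises 4.5 mm into lock notches and stays, slot roughly towards the yellow dots. Let go over about 5 degrees short of the stop, it stays down or springs open. The stop does not yield.
- cap: Orange bayonet cap, loose in the well, 44 mm across, 16 mm high, slot across its top along its x. Origin: centre of its underside. At the start it is open, slot along the logger's x, origin 53 mm above the bench. Pushed down, it bottoms hard at 44 mm. Kept down, it turns clockwise from above with light friction to a hard stop, 68 to 108 degrees on: it varies, feel for it. Locked: origin at 48.5 mm.
- plunger (a joint): Spring plate under the cap: 0 with the cap up, value in m grows as the cap is pushed down, 0.009 when bottomed, 0.0045 when locked. It pushes up with 3.5 N at 0 and 0.7 N more per mm.
- slot (a point): Centre of the slot's mouth, on the cap's axis at its top face (69 mm above the bench at the start, 60 pushed down, 64.5 locked). The slot is 26 mm long, 6 wide and 6 deep, closed at its ends, with 1.5 mm bevels round its mouth. The blade has 1 mm of room on each side, so it turns about 5 degrees in the slot before it drives the cap. Keep the push under 15 N, the moment under 0.15 N m.
- key: Loose slot key, 60 g, standing upright in the block at the start. Origin: middle of the blade's lower edge; z up along the key. Steel blade 22 mm wide (x), 4 mm thick (y), 26 mm long (z 0 to 26), lower edge bevelled; above it a blue handle 34 (x) x 14 (y) x 44 mm (z 26 to 70), gripped across its flat 34 mm wide faces (along y). The same turned half round.
- block: Wooden key block, fixed, 62 (x) x 46 (y) x 32 (z) mm, with a pocket in its top, 26 (x) x 8 (y) mm, 28 mm deep, mouth bevelled 2 mm. Origin: centre of its underside. Key home: handle resting on the block's top, key's origin 6 mm above the block's origin, key's x along the block's x (either way round).
- dish: Low glass dish, 68 mm across, 16 mm high; origin at the centre of its underside. Leave alone.
- cup: White cup, 68 mm across, 75 mm high; origin at the centre of its underside. Leave alone.
- wash: Blue bottle with red cap, 62 mm across, 160 mm high; origin at the centre of its underside. Leave alone.
- jar: Amber jar with black lid, 60 mm across, 80 mm high; origin at the centre of its underside. Leave alone.
Not all that is in view belongs to the job. There is more than one size of the key; the one meant has the size given above.

How it is judged:
By the outcome, as a careful person would: the job done as asked, in the order asked, and still so for the second after the job is handed in, with the robot touching nothing.
It also fails if it takes over 72 s, if anything falls off the work surface, if the arm or the gripper's body presses on something with over 40 N, if the wrist force passes 120 N, or if a joint passes its speed limit or range.

## Robot

A 6-joint arm with a two-finger parallel gripper is mounted at the origin on the work surface. World frame = base frame: x ahead of the robot, y to its left, z up, the work surface at z = 0. Lengths are in mm, angles in rad, forces in N, time in s.
With the tool pointing down it reaches from about 375 to 975 mm from the base axis. Payload 3.8 kg.
Tool frame: the origin (TCP) lies on the centre line of the jaws, within the pads' length; the fingertips stand 25 mm ahead of it and the grasp point (between the pads) lies 6 mm ahead of it; x points along the fingers, y is the direction in which the jaws open and shut, and the axes are right-handed (so a half turn about x gives the same grasp; the last joint's range is limited). The gripper opens to 85 mm and grips with 20 to 120 N. Pads are 22 mm wide; open, the fingers measure 114 mm over their backs; the gripper's body (76 mm by 85 mm) begins 54 mm behind the grasp point. The pads swing forward as they close: fully open they stand 13 mm farther back than shut.
Start: joints at [-1.197, 0.264, 1.604, -0, 1.274, -0.037], TCP at [269.551, -618.838, 256.28] pointing down, gripper open.
Joint ranges: [-2.63, 2.63], [-0.94, 2.18], [0.31, 2.57], [-1.31, 4.45], [0, 2.66], [-2.55, 2.55]. Speed limits (rad/s): [2.57, 2.57, 3.14, 3.14, 3.14, 3.14].

## Interface

Orientations are given as [roll, pitch, yaw] about the fixed x, y, z axes, in that order (R = Rz(yaw) Ry(pitch) Rx(roll)).
In Python, from workcell import move_to, move_linear, move_j, grip, dwell, ik, read_camera, PlanningError, job_done, read_time_s, read_joint_pos, read_joint_vel, read_effort, read_position, read_orientation, read_force, read_wrist_torque, read_finger_gap gives the robot as it stands. Calls block until the motion is done:
- move_to(position, orientation): joint-space move of the TCP to a pose.
- move_linear(position, attitude=None, max_speed=150): straight line of the TCP; attitude=None keeps the orientation; max_speed is the mean speed in mm/s.
- move_j(angles): joint-space move.
- grip(opening, strength=None): finger opening in mm; strength is the grip in N (None keeps the last); returns when the fingers have stopped.
- dwell(seconds).
- ik(position, orientation): joint angles nearest the present ones, or None.
- read_camera(name): name is "scene" or "side" or "wrist"; returns a dict with "pixels" (384x512x3 uint8, red, green, blue), "mtx" (3x3 intrinsics, pixels), "k1" (the pictures are not rectified: a ray, as slopes to the right and down, at radius r is drawn at 1 + k1 r^2 times it, then the intrinsics apply), "rvec" (rotation vector, rad) and "tvec" (3), from world to camera coordinates, as OpenCV has them. Camera axes: x right, y down, z forward; pixel columns grow to the right and rows downward; lengths in mm; the calibration is good to about 2 mm. A picture is of the moment at which its call begins. There is no depth.
A pose or a line that the arm cannot do raises PlanningError and nothing moves.
- job_done(): hands the job in, once; it reports no verdict.
Readings, each from a call of its own:
- read_time_s(): time.
- read_joint_pos(): joint angles.
- read_joint_vel(): joint speeds.
- read_effort(): joint torques, N m.
- read_position(): TCP position.
- read_orientation(): TCP orientation.
- read_force(): force on the tool from outside, world axes, zero at the start.
- read_wrist_torque(): the same for the moment, N m.
- read_finger_gap(): finger opening in mm.
Only numpy, scipy, OpenCV 4.12 (cv2) and the standard library are available. Lean on these libraries where they do the work, as an engineer would, in place of code of your own. Each camera call takes 0.05 s, during which the arm holds its last target.

## Working session

There is one attempt and no reset: what is moved stays moved. The work goes in short steps, each a Python script; the robot and the scene stay as the last script left them, time stands still between calls to the robot, and variables do not carry over. Pictures are saved under pics/ and viewed, and the job is handed in when it is done.

```bash
ls; mkdir -p pics; python3 - <<'E'
from workcell import *
import cv2
for n in ["scene","side","wrist"]:
    c=read_camera(n); cv2.imwrite(f"pics/{n}0.png",c["pixels"][:,:,::-1])
    print(n,c["mtx"].tolist(),c["k1"],c["rvec"],c["tvec"])
print(read_time_s(),read_orientation(),read_force())
E
```

```text
pics
scene [[438.94442010783087, 0.0, 256.4154589583117], [0.0, 438.94442010783087, 189.60367496835048], [0.0, 0.0, 1.0]] -0.09408662301058714 [ 2.36429752  1.0666047  -0.32477247] [-393.11989176 -314.99066859 1117.38427169]
side [[405.5043065471508, 0.0, 261.0166150176532], [0.0, 405.5043065471508, 192.38958578865905], [0.0, 0.0, 1.0]] -0.13117478751793088 [ 2.34266954 -0.24679213  0.08123138] [-560.29028365  140.46624542  797.61860192]
wrist [[338.6899088027742, 0.0, 250.95380173984654], [0.0, 338.6899088027742, 191.66386052246878], [0.0, 0.0, 1.0]] -0.03042832280759075 [-2.42464659  1.58749146  0.22870559] [-674.02945966  -35.99607006  379.2092551 ]
0.15 [-1.61505497  1.56901661  1.93733563] [0.18034612 0.4888299  0.28039955]
```

View pics/scene0.png

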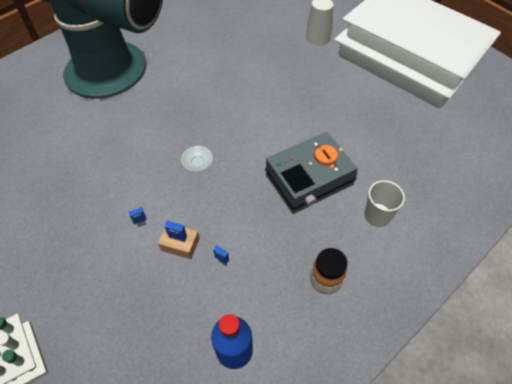

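View pics/side0.png

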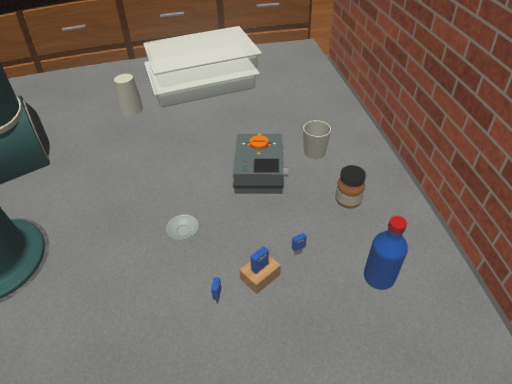

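View pics/wrist0.png

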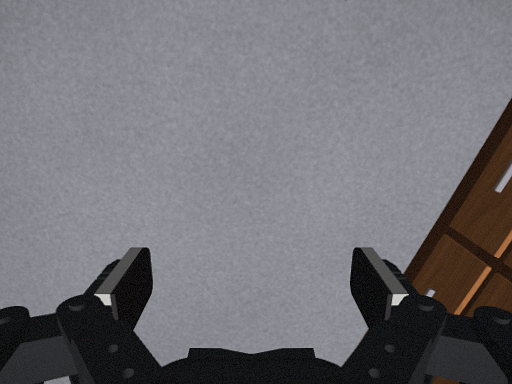

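The scene view shows the key in its block at (177,235), two smaller blue keys at (138,215) and (221,255), the logger at (310,170) with the orange cap at (327,155), and the dish at (197,158).

```bash
cat > h.py <<'E'
from workcell import *
import numpy as np, cv2
from scipy.spatial.transform import Rotation as Ro
def cast(c,uv,z):
    K=c["mtx"]; d=np.array([c["k1"],0,0,0,0.])
    n=cv2.undistortPoints(np.array(uv,float).reshape(-1,1,2),K,d).reshape(-1,2)
    R=cv2.Rodrigues(np.array(c["rvec"],float))[0]; t=np.array(c["tvec"],float)
    o=-R.T@t
    D=np.c_[n,np.ones(len(n))]@R
    return o+D*((z-o[2])/D[:,2])[:,None]
def proj(c,P):
    return cv2.projectPoints(np.array(P,float).reshape(-1,3),np.array(c["rvec"],float),np.array(c["tvec"],float),c["mtx"],np.array([c["k1"],0,0,0,0.]))[0].reshape(-1,2)
def down(a):
    c,s=np.cos(a),np.sin(a)
    M=np.array([[0,c,s],[0,s,-c],[-1,0,0]])
    return Ro.from_matrix(M).as_euler('xyz')
def hsv(c): return cv2.cvtColor(c["pixels"],cv2.COLOR_RGB2HSV)
def blobs(m,amin=15):
    n,l,s,ce=cv2.connectedComponentsWithStats(m.astype(np.uint8))
    return [(s[i,4],ce[i],s[i,:4],l==i) for i in range(1,n) if s[i,4]>=amin]
def save(c,name,box=None,k=1):
    p=c["pixels"][:,:,::-1]
    if box: p=p[box[1]:box[3],box[0]:box[2]]
    cv2.imwrite("pics/"+name,cv2.resize(p,None,fx=k,fy=k,interpolation=cv2.INTER_CUBIC))
E
python3 - <<'E'
from h import *
for n in ["scene","side"]:
    c=read_camera(n);H=hsv(c)
    o=(H[...,0]>4)&(H[...,0]<12)&(H[...,1]>220)&(H[...,2]>150)
    for a,ce,b,_ in blobs(o): print(n,"orange",a,ce.round(1),b,cast(c,[ce],69).round(1))
    o=(H[...,0]>108)&(H[...,0]<125)&(H[...,1]>180)&(H[...,2]>60)
    for a,ce,b,_ in blobs(o): print(n,"blue",a,ce.round(1),b,cast(c,[ce],55).round(1),cast(c,[ce],10).round(1))
c=read_camera("wrist")
R=cv2.Rodrigues(np.array(c["rvec"],float))[0]; o=-R.T@np.array(c["tvec"],float)
T=Ro.from_euler('xyz',read_orientation()).as_matrix()
print("cam in tool",T.T@(o-np.array(read_position())), T.T@R.T[:,2], T.T@R.T[:,0])
E
```

```text
scene blue 103 [137.3 215.4] [130 209  15  14] [[ 467.  -182.7   55. ]] [[ 438.  -176.3   10. ]]
scene blue 188 [175.9 230.2] [166 222  19  18] [[ 540.3 -146.6   55. ]] [[ 516.  -137.9   10. ]]
scene blue 101 [221.5 254.3] [215 247  13  16] [[ 632.3 -114.3   55. ]] [[ 613.9 -103.6   10. ]]
scene blue 1179 [233.2 346.5] [212 319  39  49] [[ 768.  -200.8   55. ]] [[ 758.2 -195.6   10. ]]
side blue 169 [394.  249.2] [383 240  22  18] [[ 787.  -180.6   55. ]] [[ 811.2 -151.2   10. ]]
cam in tool [-117.20911334    0.28751847  -71.19633562] [ 9.60409840e-01 -7.26373392e-04  2.78590041e-01] [ 8.33421623e-04  9.99999617e-01 -2.65814289e-04]
```

```bash
python3 - <<'E'
from h import *
c=read_camera("scene"); cap=cast(c,[[327,155]],69)[0]; print(cap, cast(c,[[175.9,230.2]],54))
T=Ro.from_euler('xyz',read_orientation()).as_matrix(); print("tool y",T[:,1])
print(read_position(),down(-2.77+3.14159))
for nm,p in [("key",[538,-146,250]),("cap",[cap[0],cap[1],250])]:
    p=[float(v) for v in p]
    best=None
    for a in [np.arctan2(p[1],p[0])+np.pi/2, np.arctan2(p[1],p[0])-np.pi/2]:
        q=ik(p,list(down(a))); print(nm,a,q)
        if q is not None and best is None: best=a
    move_to(p,list(down(best)))
    dwell(0.2)
    w=read_camera("wrist"); save(w,f"w_{nm}.png",k=1.5); np.save(f"w_{nm}.npy",w,allow_pickle=True)
print(read_time_s())
E
```

```text
[609.10447942 174.8216114   69.        ] [[ 539.69363079 -146.37031697   54.        ]]
tool y [ 3.99308200e-01 -9.16816566e-01 -5.88179879e-04]
[ 269.49377874 -618.69323328  255.93303975] [1.19920633 1.57079633 0.        ]
key 1.3058029302203478 [-0.30967526  0.04635949  1.86520507  0.          1.2300281  -1.61547819]
key -1.8357897233694453 [-0.30967526  0.04635949  1.86520507  0.          1.2300281   1.52611446]
cap 1.8502973446343178 [ 2.40197623e-01  1.90595745e-01  1.70465807e+00 -4.44089210e-16
  1.24633884e+00 -1.61009972e+00]
cap -1.2912953089554753 [ 2.40197623e-01  1.90595745e-01  1.70465807e+00 -4.44089210e-16
  1.24633884e+00  1.53149293e+00]
4.0583<sys>:0: UserWarning: Gimbal lock detected. Setting third angle to zero since it is not possible to uniquely determine all angles.
```

View pics/w_key.png

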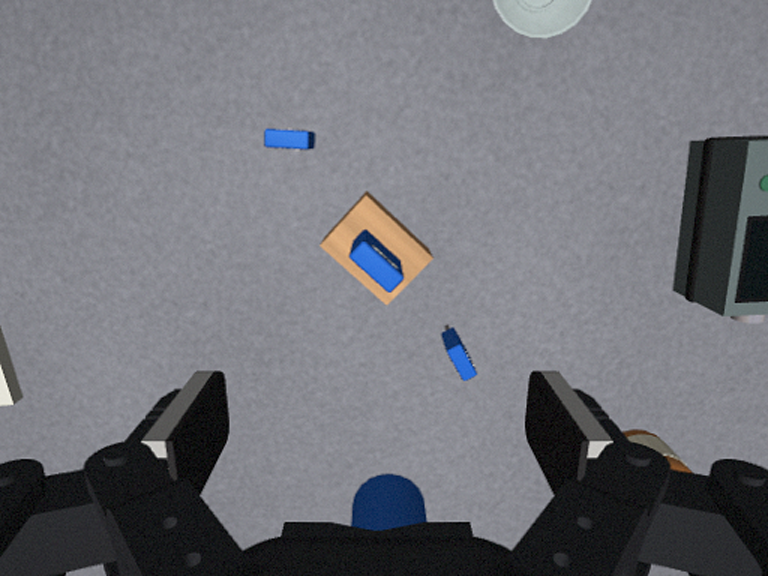

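View pics/w_cap.png

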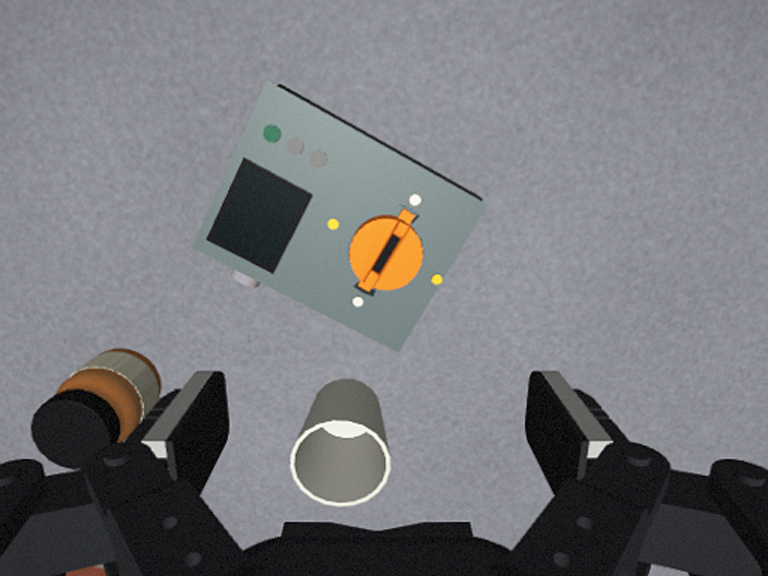

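Wrist views (1.5x): the key's top face is at about (376,270) on the block centred at (378,250), with the small keys at (290,139) and (458,355). The cap is at (387,252), its slot between the white dots at (415,200) and (358,301).

```bash
python3 - <<'E'
from h import *
def L(n): return np.load(f"w_{n}.npy",allow_pickle=True).item()
def rect(c,m,z):
    ct=max(cv2.findContours(m.astype(np.uint8),cv2.RETR_EXTERNAL,cv2.CHAIN_APPROX_NONE)[0],key=cv2.contourArea)
    P=cast(c,ct.reshape(-1,2),z)[:,:2]
    return cv2.minAreaRect(P.astype(np.float32)), P
c=L("key");H=hsv(c)
m=(H[...,0]>104)&(H[...,0]<125)&(H[...,1]>150)&(H[...,2]>140)
for a,ce,b,mm in blobs(m,80): print("blue bright",a,ce.round(1),b,rect(c,mm,76)[0], "V",np.median(H[mm],0))
m=(H[...,0]>5)&(H[...,0]<20)&(H[...,1]>80)&(H[...,2]>120)
mb=(H[...,0]>104)&(H[...,0]<125)&(H[...,1]>150)
for a,ce,b,mm in blobs(m,300):
    print("wood",a,ce.round(1),b)
    if 200<ce[0]<300 and ce[1]<250:
        r,P=rect(c,mm,32);print(r); 
c=L("cap");H=hsv(c)
m=(H[...,0]>8)&(H[...,0]<20)&(H[...,1]>180)&(H[...,2]>150)
for a,ce,b,mm in blobs(m,100): print("orange",a,ce.round(1),b)
p=[[387/1.5,252.5/1.5]]; print("cap",cast(c,p,69))
m=(H[...,1]<40)&(H[...,2]>190)
for a,ce,b,mm in blobs(m,15): print("white",a,ce.round(1),cast(c,[ce],60).round(1))
m=(H[...,0]>20)&(H[...,0]<35)&(H[...,1]>150)&(H[...,2]>150)
for a,ce,b,mm in blobs(m,10): print("yellow",a,ce.round(1),cast(c,[ce],60).round(1))
# slot dark region
m=np.zeros(H.shape[:2],bool); m[150:190,235:280]=H[150:190,235:280,2]<90
for a,ce,b,mm in blobs(m,20): print("slot",a,ce.round(1),rect(c,mm,69)[0],cast(c,[ce],66))
save(c,"capzoom.png",(210,110,310,220),6); save(L("key"),"keyzoom.png",(200,110,300,210),6)
E
```

```text
blue bright 332 [190.8  92.2] [177  86  29  13] ((456.0040283203125, -175.6680450439453), (23.24747085571289, 9.258761405944824), 71.68116760253906) V [108. 187. 225.]
blue bright 525 [250.4 177.2] [233 161  36  34] ((538.9105224609375, -147.2770538330078), (32.58131408691406, 12.84761905670166), 31.866811752319336) V [108. 197. 221.]
blue bright 234 [307.4 241.3] [298 230  20  24] ((612.6753540039062, -111.97388458251953), (23.89753532409668, 9.2595796585083), 14.14726734161377) V [108. 204. 215.]
wood 1901 [250.2 163.2] [214 130  74  73]
((539.2192993164062, -147.23703002929688), (62.37464904785156, 46.11880874633789), 31.71320152282715)
orange 1721 [257.  168.2] [233 140  49  54]
cap [[602.42199344 177.82971256  69.        ]]
white 49 [276.2 132.9] [[568.4 185.3  60. ]]
white 36 [238.1 200.7] [[639.7 169.1  60. ]]
white 666 [227.4 303. ] [[751.8 188.1  60. ]]
white 94 [104.5 298.4] [[782.5  62.3  60. ]]
white 100 [397.2 298.4] [[698.1 358.7  60. ]]
yellow 33 [221.7 148.9] [[595.9 141.6  60. ]]
yellow 31 [290.6 185.7] [[611.9 212.8  60. ]]
slot 149 [256.9 168.8] ((603.2215576171875, 176.9942169189453), (4.998920917510986, 24.244041442871094), 75.58660888671875) [[603.74769573 177.20466782  66.        ]]
```

```bash
ls pics
```

```text
capzoom.png
keyzoom.png
scene0.png
side0.png
w_cap.png
w_key.png
wrist0.png
```

```bash
cat > meas.py <<'E'
from h import *
def rect(c,m,z):
    ct=max(cv2.findContours(m.astype(np.uint8),cv2.RETR_EXTERNAL,cv2.CHAIN_APPROX_NONE)[0],key=cv2.contourArea)
    P=cast(c,ct.reshape(-1,2),z)[:,:2]
    return cv2.minAreaRect(P.astype(np.float32))
def wood(c,near=(539,-147)):
    H=hsv(c); m=(H[...,0]>5)&(H[...,0]<20)&(H[...,1]>80)&(H[...,2]>120)
    return [rect(c,mm,32) for a,ce,b,mm in blobs(m,300) if np.hypot(*(cast(c,[ce],32)[0,:2]-near))<40]
def keytop(c,z=76,near=(539,-147)):
    H=hsv(c); m=(H[...,0]>104)&(H[...,0]<125)&(H[...,1]>150)&(H[...,2]>140)
    return [rect(c,mm,z) for a,ce,b,mm in blobs(m,80) if np.hypot(*(cast(c,[ce],z)[0,:2]-near))<40]
def dots(c,near=(604,177)):
    H=hsv(c); out=[]
    for m in [(H[...,1]<40)&(H[...,2]>185),(H[...,0]>20)&(H[...,0]<35)&(H[...,1]>150)&(H[...,2]>150)]:
        ps=[cast(c,[ce],60)[0,:2] for a,ce,b,mm in blobs(m,10) if a<120]
        ps=[p for p in ps if 28<np.hypot(*(p-near))<46]
        out.append(ps)
    return out
E
python3 - <<'E'
from meas import *
t0=read_time_s()
p=[609.1,174.8,250.]; move_to(p,list(down(-1.2913))); dwell(.2)
c=read_camera("wrist"); np.save("w_cap2.npy",c,allow_pickle=True); save(c,"w_cap2.png",k=1.5)
print(dots(np.load("w_cap.npy",allow_pickle=True).item())); print(dots(c))
p=[538.,-146.,250.]; move_to(p,list(down(-1.8358))); dwell(.2)
c=read_camera("wrist"); np.save("w_key2.npy",c,allow_pickle=True); save(c,"w_key2.png",k=1.5)
for n in ["w_key","w_key2"]:
    k=np.load(n+".npy",allow_pickle=True).item(); print(wood(k),keytop(k))
print(t0,read_time_s(), read_force(), read_wrist_torque())
E
```

```text
[[array([568.30412065, 185.28160506]), array([639.71278461, 169.06932041])], [array([595.94452573, 141.6136729 ]), array([611.91797422, 212.81292883])]]
[[array([639.40828711, 169.10497039]), array([567.921078  , 185.14980808])], [array([611.82706501, 212.82412577]), array([595.8172244 , 141.62219279])]]
[((539.2192993164062, -147.23703002929688), (62.37464904785156, 46.11880874633789), 31.71320152282715)] [((538.9105224609375, -147.2770538330078), (32.58131408691406, 12.84761905670166), 31.866811752319336)]
[((540.2867431640625, -147.33380126953125), (62.28438186645508, 46.126094818115234), 31.785289764404297)] [((540.476318359375, -147.47708129882812), (32.40801239013672, 12.95157241821289), 31.894807815551758)]
4.0583 8.45 [ 0.84317928  0.2528573  -0.26803023] [-0.00234435  0.01159541  0.00998618]<sys>:0: UserWarning: Gimbal lock detected. Setting third angle to zero since it is not possible to uniquely determine all angles.
```

```bash
cat >> h.py <<'E'
import warnings; warnings.filterwarnings("ignore")
KEY=np.array([539.72,-147.33]); KANG=np.radians(31.8); AK=KANG-np.pi/2
CAP=np.array([603.85,177.18]); CANG=np.radians(-12.68); AC=CANG+np.pi/2
ZG=68.0
def F(n=5):
    f=[];t=[]
    for _ in range(n): f.append(read_force());t.append(read_wrist_torque());dwell(0.01)
    return np.mean(f,0),np.mean(t,0)
E
python3 - <<'E'
from h import *
move_to([*KEY,150.],list(down(AK)))
grip(40,70)
print(read_time_s(),F())
t=read_time_s(); F(10); print("F(10) took",read_time_s()-t)
move_linear([*KEY,ZG],max_speed=100)
print(read_time_s(),read_position(),F())
r=grip(8,70); print(r,read_finger_gap(),F(),read_time_s())
E
```

```text
9.7583 (array([-0.05304958, -0.26792329, -0.09729555]), array([-0.00766989, -0.00625118,  0.00871807]))
F(10) took 0.08329999999999949
10.85 [ 540.34753322 -147.53863182   68.59823547] (array([-0.1557005 , -0.19995013,  0.35380863]), array([ 0.00112754, -0.00305367,  0.03904993]))
False 13.055973416598215 (array([-0.38072164,  0.56631708,  4.06670329]), array([0.02472504, 0.01572947, 0.02336224])) 11.2833
```

```bash
python3 - <<'E'
from h import *
print([np.round(read_position(),2) for _ in range(4)])
move_linear([*KEY,90.],max_speed=80); print(read_finger_gap(),F())
move_linear([*KEY,150.],max_speed=120)
dwell(.2);print(read_finger_gap(),F(10),read_time_s())
save(read_camera("wrist"),"held.png",k=1.5)
s=read_camera("side"); save(s,"held_side.png",(180,130,380,330),4)
E
```

```text
[array([ 540.52, -147.55,   68.97]), array([ 540.52, -147.55,   68.97]), array([ 540.52, -147.55,   68.97]), array([ 540.52, -147.55,   68.97])]
12.989968433227224 (array([-0.50179164,  0.30021464, -1.01126725]), array([-0.00550377,  0.00345198, -0.00875556]))
12.950634592416593 (array([-0.43801815, -0.19819963, -0.43063201]), array([ 0.00993069, -0.00711313, -0.00138355])) 12.6833
```

View pics/held.png

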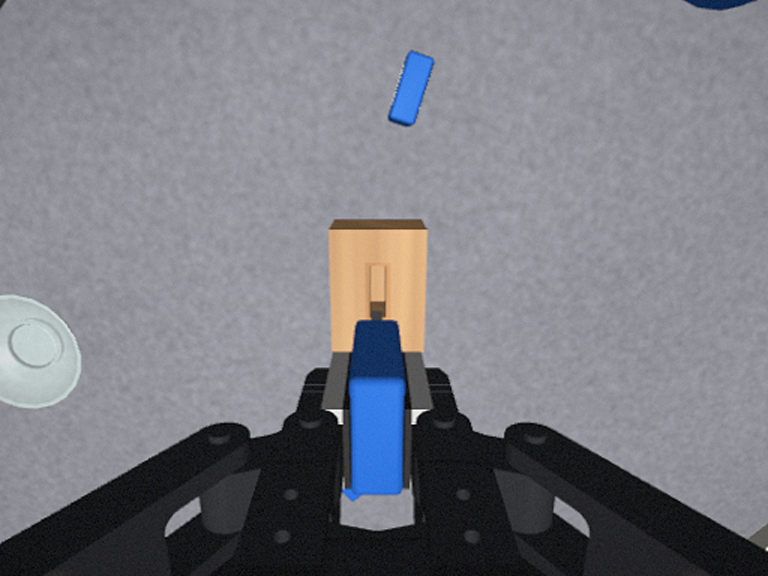

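View pics/held_side.png

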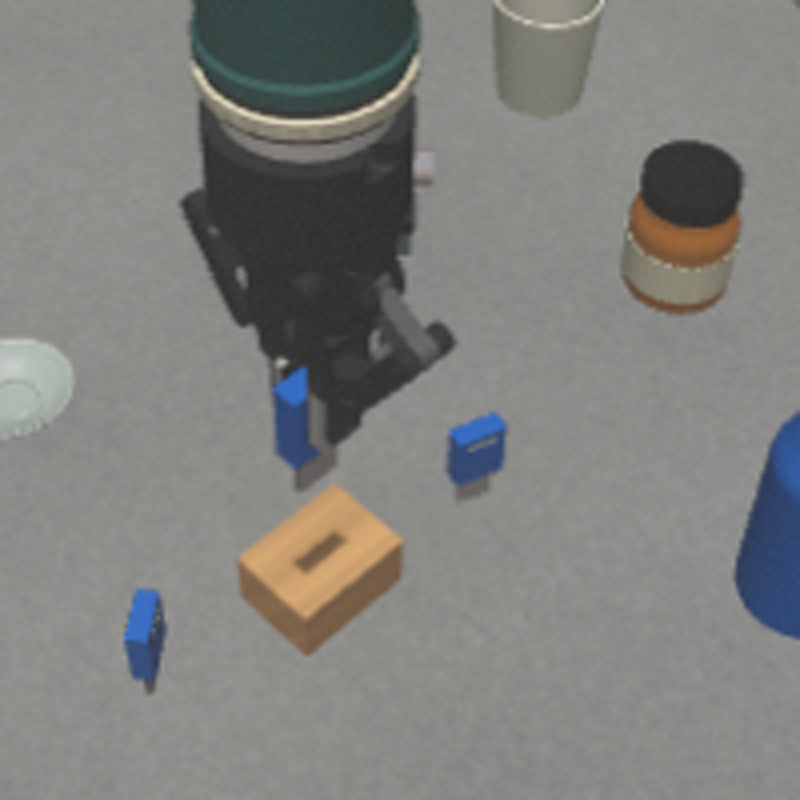

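The key is held upright and centred between the pads: its top face spans columns 350-405 and rows 378-493 (1.5x). The pocket is empty at (377,285).

```bash
python3 - <<'E'
from meas import *
dwell(.1)
p=np.array(read_position()); print("cmd",KEY,150,"read",p, Ro.from_euler('xyz',read_orientation()).as_matrix().round(4).tolist())
c=read_camera("wrist")
r=keytop(c,z=p[2]+8-1,near=p[:2]); print("key top",r)
for q in r: 
    R=Ro.from_euler('xyz',read_orientation()).as_matrix(); print("in tool",R.T@(np.array([*q[0],p[2]])-p))
print("wood",wood(c))
# go above cap
A=AC
move_to([*CAP,170.],list(down(A))); dwell(.3)
p=np.array(read_position()); print("cmd",CAP,"read",p, np.degrees(np.array(read_orientation())-down(A)))
c=read_camera("wrist"); save(c,"over.png",k=1.5); print(dots(c)); print("key",keytop(c,z=p[2]+8,near=p[:2]))
print(F(10),read_time_s())
R=Ro.from_euler('xyz',read_orientation()).as_matrix(); print(R.round(4))
E
```

```text
cmd [ 539.72 -147.33] 150 read [ 539.59090452 -147.28476406  149.68572849] [[-0.0005, 0.527, -0.8499], [0.0002, -0.8499, -0.527], [-1.0, -0.0004, 0.0003]]
key top [((538.5496215820312, -146.98788452148438), (34.84441375732422, 15.053492546081543), 31.084209442138672)]
in tool [ 2.69586802e-04 -8.00994961e-01  7.28570253e-01]
wood [((540.0384521484375, -147.1162109375), (61.281280517578125, 45.59388732910156), 31.820207595825195)]
cmd [603.85 177.18] read [603.952626   176.60213498 170.02666379] [-7.27502920e+01 -3.26173582e-03 -7.28080107e+01]
[[array([568.29303712, 185.04464492])], [array([595.9546131 , 141.52392169]), array([611.94435685, 212.75285571])]]
key [((603.5611572265625, 176.66390991210938), (13.000679016113281, 32.99251937866211), 77.23777770996094)]
(array([-0.01993797, -0.24918528, -0.80054919]), array([ 0.0101753 ,  0.00126966, -0.01080762])) 14.9583
[[ 1.000e-04  2.200e-01  9.755e-01]
 [-0.000e+00  9.755e-01 -2.200e-01]
 [-1.000e+00  0.000e+00  1.000e-04]]
```

View pics/over.png

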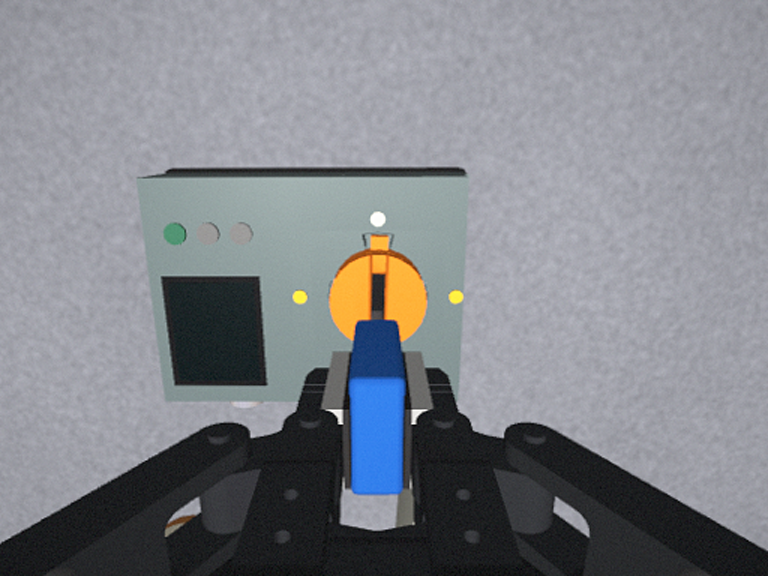

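```bash
cat >> h.py <<'E'
def rp(): return np.array(read_position())
E
python3 - <<'E'
from h import *
o=list(down(AC))
cmd=np.array([*CAP,138.])
move_linear(list(cmd),max_speed=80); dwell(.15)
p=rp(); print(p); cmd[:2]+=CAP-p[:2]
move_linear(list(cmd),max_speed=20); dwell(.15); p=rp(); print("corr",p)
f0,t0=F(15); print("tare",f0,t0)
np.save("tare.npy",[f0,t0])
while cmd[2]>124.5:
    cmd[2]-=0.8
    move_linear(list(cmd),max_speed=15); 
    f,t=F(4); f=f-f0;t=t-t0; p=rp()
    print(round(cmd[2],1),p.round(2),f.round(2),t.round(3))
    if f[2]>2.2: break
np.save("cmd.npy",cmd)
print(read_time_s())
save(read_camera("wrist"),"ins.png",k=1.5)
E
```

```text
[604.3269063  177.31117183 138.55293526]
corr [603.43984293 177.04500398 138.18363035]
tare [-0.09539241  0.08427268 -0.66141396] [-3.68795299e-03 -4.36396566e-05  2.29968283e-03]
137.2 [603.32 177.07 137.11] [ 0.11 -0.02 -0.22] [ 0.024  0.005 -0.001]
136.4 [603.32 177.04 136.33] [ 0.21  0.31 -0.13] [0.012 0.022 0.001]
135.6 [603.34 177.05 135.55] [ 0.15 -0.9   0.05] [ 0.002 -0.016 -0.003]
134.8 [603.33 177.03 134.74] [ 0.7  -0.14  0.13] [ 0.008 -0.022 -0.001]
134.0 [603.33 177.01 133.95] [-0.34 -0.27  0.44] [-0.012  0.024 -0.014]
133.2 [603.35 177.05 133.14] [0.27 0.06 0.24] [-0.019  0.013 -0.01 ]
132.4 [603.31 177.04 132.31] [ 0.35 -0.15 -0.23] [ 0.009 -0.001 -0.007]
131.6 [603.33 177.04 131.53] [-0.21 -0.44 -0.04] [-0.006 -0.011 -0.005]
130.8 [603.34 177.04 130.74] [0.31 0.25 0.53] [ 0.01  -0.019 -0.015]
130.0 [603.35 177.05 129.94] [ 0.18  0.25 -0.16] [ 0.    -0.011 -0.001]
129.2 [603.34 177.01 129.15] [0.1  0.35 0.07] [0.035 0.015 0.025]
128.4 [603.31 177.03 128.32] [-0.27  0.11  0.11] [-0.002 -0.009  0.019]
127.6 [603.34 177.04 127.55] [-0.01 -0.19 -0.35] [-0.012 -0.009  0.01 ]
126.8 [603.3  177.02 126.72] [ 0.01 -0.17 -0.12] [-0.003  0.013 -0.01 ]
126.0 [603.45 177.07 126.04] [0.27 0.22 0.25] [-0.015 -0.029  0.001]
125.2 [603.49 177.07 125.62] [-0.68 -0.44  3.24] [-0.061  0.202  0.015]
20.7167
```

View pics/ins.png

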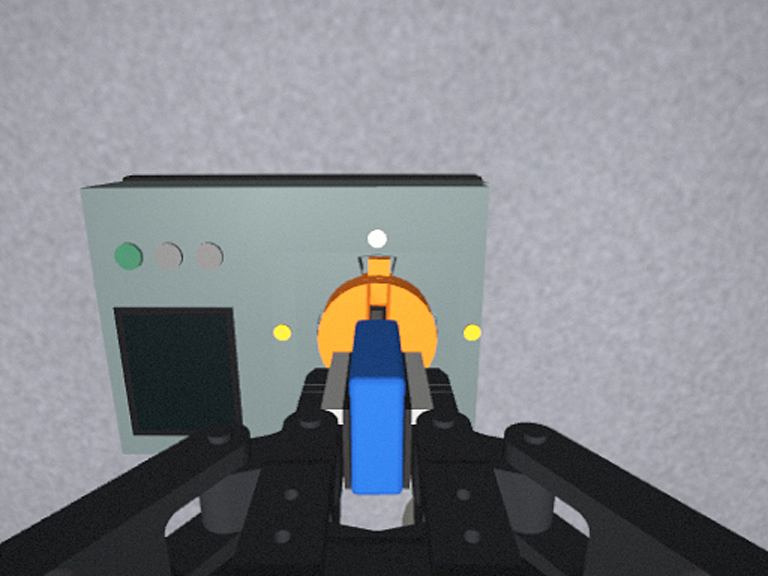

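The blade met the slot floor at TCP z of about 125.6, where it should be. The image shows the key centred in the slot at column 377, between the yellow dots.

```bash
python3 - <<'E'
from h import *
f0,t0=np.load("tare.npy"); cmd=np.load("cmd.npy")
def rd(n=8):
    f,t=F(n); return f-f0,t-t0
dwell(.1)
f,t=rd(15); print(rp().round(2),f.round(2),t.round(3))
for _ in range(14):
    cmd[2]-=0.8 if f[2]<7 else 0.4
    move_linear(list(cmd),max_speed=15); f,t=rd(); print(round(cmd[2],1),rp().round(2),f.round(2),t.round(3))
    if f[2]>8.6 or rp()[2]<118: break
np.save("cmd.npy",cmd); print(read_time_s(), read_joint_pos())
E
```

```text
[603.47 177.06 125.37] [-0.88 -0.44  3.18] [-0.043  0.166 -0.004]
124.4 [603.46 177.07 124.5 ] [-0.66 -0.5   3.53] [-0.065  0.165 -0.011]
123.6 [603.51 177.06 123.72] [-0.81 -0.07  4.5 ] [-0.046  0.157 -0.001]
122.8 [603.48 177.1  122.92] [-0.57 -0.54  5.06] [-0.057  0.154  0.011]
122.0 [603.51 177.08 122.16] [-0.66 -0.41  5.65] [-0.052  0.156 -0.006]
121.2 [603.51 177.08 121.42] [-0.73 -0.25  6.02] [-0.066  0.19  -0.012]
120.4 [603.52 177.1  120.71] [-0.75 -0.38  6.67] [-0.084  0.228 -0.015]
119.6 [603.51 177.1  120.  ] [-1.12 -0.77  6.85] [-0.083  0.257 -0.003]
118.8 [603.54 177.1  119.31] [-1.33 -0.25  7.48] [-0.102  0.296  0.001]
118.4 [603.56 177.09 118.99] [-1.59 -0.61  7.5 ] [-0.087  0.346  0.021]
118.0 [603.56 177.09 118.64] [-1.73 -0.7   7.49] [-0.113  0.338 -0.007]
117.6 [603.57 177.09 118.28] [-1.65 -0.79  8.21] [-0.124  0.352  0.006]
117.2 [603.55 177.09 117.93] [-1.46 -0.83  8.15] [-0.121  0.363  0.001]
24.7917 [ 2.45823411e-01  2.94940055e-01  1.83400695e+00 -4.04553531e-05
  1.01221455e+00 -1.10372164e+00]
```

```bash
python3 - <<'E'
from h import *
f0,t0=np.load("tare.npy"); cmd=np.load("cmd.npy")
def rd(n=8):
    f,t=F(n); return f-f0,t-t0
cmd[0]-=0.3
for _ in range(8):
    cmd[2]-=0.35
    move_linear(list(cmd),max_speed=15); f,t=rd(12); print(round(cmd[2],2),rp().round(2),f.round(2),t.round(3))
    if f[2]>10.2 or rp()[2]<116.85: break
np.save("cmd.npy",cmd); print(read_time_s(), read_joint_pos())
E
```

```text
116.85 [603.48 177.07 117.69] [-1.29 -0.86  8.65] [-0.138  0.317 -0.018]
116.5 [603.51 177.11 117.45] [-1.31 -0.83  8.45] [-0.15   0.321  0.01 ]
116.15 [603.52 177.08 117.12] [-1.65 -0.65  9.04] [-0.155  0.326  0.005]
115.8 [603.51 177.12 116.91] [-1.7  -1.19  9.56] [-0.167  0.381  0.005]
115.45 [603.54 177.12 116.84] [-2.38 -0.98 10.85] [-0.19   0.508 -0.004]
26.5417 [ 2.45920781e-01  2.95772326e-01  1.83519937e+00 -1.48560757e-04
  1.00955473e+00 -1.10354648e+00]
```

```bash
python3 - <<'E'
from h import *
f0,t0=np.load("tare.npy"); cmd=np.load("cmd.npy")
def rd(n=8):
    f,t=F(n); return f-f0,t-t0
cmd[2]=116.3; move_linear(list(cmd),max_speed=15)
print(rp().round(2),[x.round(3) for x in rd(12)])
ang=0.; ts=[]
while ang<52:
    ang+=4
    q=ik(list(map(float,cmd)),list(down(AC-np.radians(ang))))
    move_j(list(q)); f,t=rd(6); ts.append(t[2]); p=rp()
    print(ang,p.round(2),f.round(2),t.round(3))
    if abs(t[2])>0.08 or f[2]>11.5: print("STOP");break
np.save("st.npy",[*cmd,ang]); print(read_time_s())
E
```

```text
[603.5  177.09 117.29] [array([-1.376, -0.953,  8.875]), array([-0.142,  0.331,  0.005])]
4.0 [603.74 177.21 117.38] [-0.91 -0.34  8.73] [-0.098  0.229  0.012]
8.0 [603.94 177.27 117.44] [-0.57 -0.59  8.66] [-0.067  0.217 -0.001]
12.0 [603.98 177.26 117.48] [-0.82 -0.49  8.59] [-0.056  0.154  0.045]
16.0 [604.07 177.26 117.51] [-0.66 -0.38  8.51] [-0.066  0.113  0.008]
20.0 [604.13 177.27 117.56] [-0.69 -0.23  8.61] [-0.079  0.081  0.013]
24.0 [604.19 177.27 117.57] [-0.22 -0.35  8.76] [-0.065  0.099  0.027]
28.0 [604.22 177.26 117.57] [-0.21 -0.48  8.76] [-0.092  0.069  0.019]
32.0 [604.27 177.25 117.61] [ 0.   -0.86  8.57] [-0.08   0.047  0.004]
36.0 [604.29 177.24 117.63] [ 0.09 -0.56  8.82] [-0.086  0.031  0.004]
40.0 [604.33 177.28 117.64] [-0.19 -0.6   8.31] [-0.077  0.023 -0.003]
44.0 [604.34 177.26 117.62] [-0.32 -0.24  8.78] [-0.09   0.036  0.007]
48.0 [604.36 177.24 117.64] [-0.01 -0.64  8.47] [-0.105  0.031  0.004]
52.0 [604.38 177.27 117.66] [-0.02 -0.65  8.71] [-0.077  0.017  0.001]
30.7917
```

```bash
python3 - <<'E'
from h import *
f0,t0=np.load("tare.npy"); *cmd,ang=np.load("st.npy"); cmd=np.array(cmd)
def rd(n=8):
    f,t=F(n); return f-f0,t-t0
cmd[2]-=0.2; hist=[]
while ang<120:
    ang+=2 if ang<64 else 1
    q=ik(list(map(float,cmd)),list(down(AC-np.radians(ang))))
    move_j(list(q)); f,t=rd(8); p=rp()
    print(ang,p.round(2),f.round(2),t.round(3))
    hist.append(t[2])
    if abs(t[2])>0.05:
        f,t=rd(10); print("  again",t.round(3))
        if abs(t[2])>0.05: print("STOP");break
    if f[2]>11.5 : print("F");break
np.save("st.npy",[*cmd,ang]); print(read_time_s())
save(read_camera("wrist"),"stop.png",k=1.5)
E
```

```text
54.0 [604.41 177.27 117.49] [-0.26 -0.42  8.52] [-0.101  0.024  0.025]
56.0 [604.4  177.25 117.5 ] [ 0.12 -0.4   8.72] [-0.098  0.019  0.01 ]
58.0 [604.41 177.25 117.49] [ 0.15 -0.66  8.74] [-0.093  0.031  0.026]
60.0 [604.41 177.27 117.5 ] [ 0.11 -0.94  8.59] [-0.111  0.029  0.012]
62.0 [604.38 177.23 117.48] [ 0.18 -0.66  8.95] [-0.102 -0.014  0.015]
64.0 [604.41 177.25 117.5 ] [ 0.27 -0.75  8.94] [-0.091  0.006  0.03 ]
65.0 [604.4  177.26 117.49] [-0.32 -0.33  8.9 ] [-0.109  0.027  0.013]
66.0 [604.42 177.25 117.48] [-0.05 -0.82  8.88] [-0.113  0.019  0.018]
67.0 [604.42 177.25 117.51] [ 0.01 -0.53  8.82] [-0.12   0.015  0.034]
68.0 [604.41 177.25 117.49] [ 0.34 -0.58  8.71] [-0.093 -0.011  0.042]
69.0 [604.4  177.26 117.5 ] [ 0.09 -0.75  8.73] [-0.127  0.012  0.024]
70.0 [604.41 177.22 117.48] [ 0.12 -0.5   8.87] [-0.116 -0.003  0.047]
71.0 [604.4  177.24 117.5 ] [ 0.19 -0.67  8.57] [-0.15  -0.007  0.033]
72.0 [604.41 177.21 117.49] [ 0.17 -0.73  8.81] [-0.123  0.003  0.036]
73.0 [604.39 177.23 117.45] [ 0.26 -0.24  8.7 ] [-0.119  0.007  0.032]
74.0 [604.4  177.25 117.5 ] [ 0.05 
[... 861 characters left out ...]
17  0.042  0.02 ]
86.0 [604.26 177.24 117.41] [-0.1  -0.4   9.01] [-0.123  0.035  0.024]
87.0 [604.26 177.24 117.42] [-0.08 -0.71  8.73] [-0.141  0.065  0.031]
88.0 [604.26 177.22 117.44] [-0.22 -0.77  8.65] [-0.106  0.078  0.013]
89.0 [604.27 177.21 117.44] [-0.15 -0.75  8.87] [-0.115  0.066  0.021]
90.0 [604.26 177.22 117.41] [-0.5  -0.57  8.62] [-0.114  0.081  0.047]
91.0 [604.25 177.22 117.4 ] [-0.28 -0.68  8.8 ] [-0.125  0.063  0.029]
92.0 [604.25 177.21 117.42] [ 0.   -0.79  8.75] [-0.122  0.068  0.017]
93.0 [604.25 177.23 117.41] [-0.18 -0.64  9.08] [-0.1    0.091  0.044]
94.0 [604.2  177.27 117.4 ] [-0.25 -0.35  8.81] [-0.094  0.067  0.07 ]
  again [-0.1    0.089  0.059]
STOP
42.4417
```

View pics/stop.png

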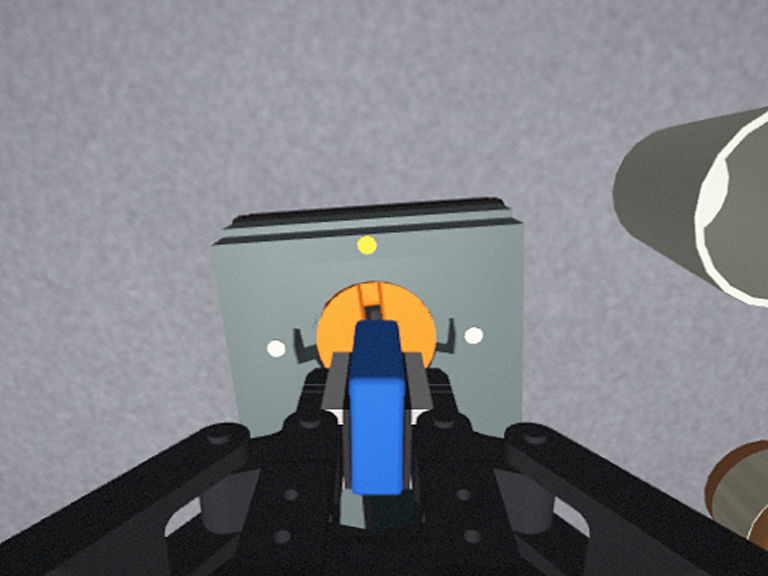

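The cap has turned with the key, its slot now near the yellow dot at (367,245), and the torque is starting to rise. I'll confirm the stop.

```bash
python3 - <<'E'
from h import *
f0,t0=np.load("tare.npy"); *cmd,ang=np.load("st.npy"); cmd=np.array(cmd)
def rd(n=8):
    f,t=F(n); return f-f0,t-t0
for _ in range(6):
    ang+=0.7
    q=ik(list(map(float,cmd)),list(down(AC-np.radians(ang))))
    move_j(list(q)); f,t=rd(14); p=rp()
    print(round(ang,1),p.round(2),f.round(2),t.round(3),np.degrees(read_joint_pos()[5]-q[5]).round(2))
    if abs(t[2])>0.085: print("STOP");break
np.save("st.npy",[*cmd,ang]); print(read_time_s())
E
```

```text
94.7 [604.19 177.28 117.42] [-0.63 -0.5   8.87] [-0.078  0.091  0.107] -0.01
STOP
42.8583
```

```bash
python3 - <<'E'
from h import *
f0,t0=np.load("tare.npy"); *cmd,ang=np.load("st.npy"); cmd=np.array(cmd)
def rd(n=8):
    f,t=F(n); return f-f0,t-t0
o=list(down(AC-np.radians(ang)))
for i in range(6):
    cmd[2]+=1.1
    move_linear(list(map(float,cmd)),o,max_speed=15); f,t=rd(6); print(round(cmd[2],2),rp().round(2),f.round(2),t.round(3))
np.save("st.npy",[*cmd,ang]); print(read_time_s())
save(read_camera("wrist"),"lift.png",k=1.5)
E
```

```text
117.2 [604.14 177.28 118.21] [0.34 0.05 7.58] [-0.028 -0.008  0.094]
118.3 [604.1  177.29 119.11] [ 0.22 -0.29  6.62] [-0.014 -0.072  0.082]
119.4 [603.99 177.26 120.  ] [ 1.58 -0.01  6.11] [ 0.01  -0.258  0.076]
120.5 [603.82 177.23 120.93] [2.25 0.6  5.57] [ 0.107 -0.477  0.064]
121.6 [603.38 177.13 121.48] [3.53 0.27 2.57] [ 0.17  -0.766  0.016]
122.7 [603.15 176.87 122.  ] [ 4.95  0.57 -0.42] [ 0.116 -1.035  0.05 ]
44.6583
```

View pics/lift.png

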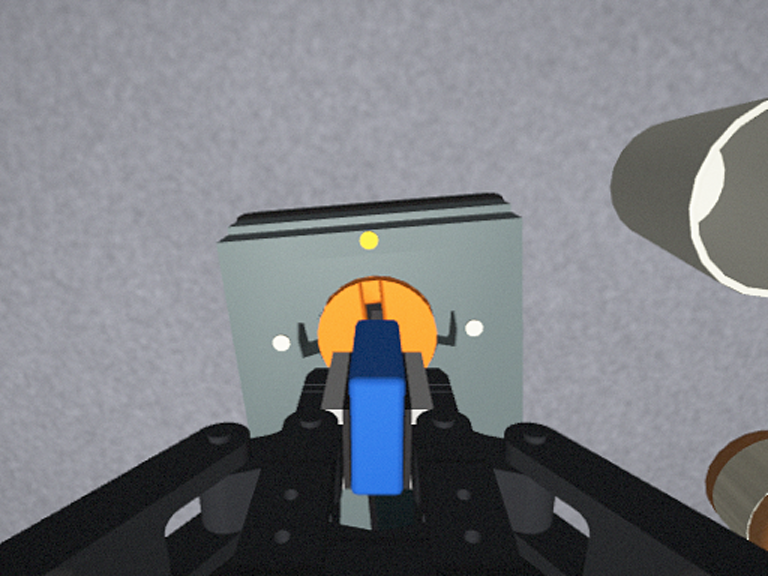

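```bash
python3 - <<'E'
from h import *
f0,t0=np.load("tare.npy"); *cmd,ang=np.load("st.npy"); cmd=np.array(cmd); print(cmd)
def rd(n=8):
    f,t=F(n); return f-f0,t-t0
cmd[:2]=CAP
move_linear(list(map(float,cmd)),list(down(AC-np.radians(ang))),max_speed=10); f,t=rd(8); print(rp().round(2),f.round(2),t.round(3))
ang-=3.5
q=ik(list(map(float,cmd)),list(down(AC-np.radians(ang)))); move_j(list(q)); f,t=rd(8); print(rp().round(2),f.round(2),t.round(3))
for i in range(4):
    cmd[2]+=1.5
    move_linear(list(map(float,cmd)),list(down(AC-np.radians(ang))),max_speed=20); f,t=rd(6); print(rp().round(2),f.round(2),t.round(3))
    if np.hypot(f[0],f[1])>5: print("lat"); break
np.save("st.npy",[*cmd,ang]); print(read_time_s())
E
```

```text
[603.0730937  177.04882817 122.7       ]
[603.38 176.93 122.04] [ 3.57 -0.16 -1.27] [ 0.003 -0.787  0.052]
[603.11 177.05 122.15] [ 2.11 -0.1  -1.18] [ 0.053 -0.463  0.009]
[603.22 177.05 124.06] [ 0.79 -0.44 -0.32] [-0.051 -0.082 -0.001]
[603.67 177.22 125.75] [-0.03 -0.17 -0.25] [ 0.02  -0.004 -0.004]
[603.87 177.22 127.29] [-0.24 -0.07 -0.13] [ 0.005 -0.023  0.021]
[603.91 177.18 128.78] [ 0.03 -0.25  0.06] [ 0.01  -0.001  0.003]
46.5417
```

```bash
python3 - <<'E'
from h import *
*cmd,ang=np.load("st.npy"); cmd=np.array(cmd)
cmd[2]=165; move_linear(list(map(float,cmd)),max_speed=100)
# step aside for a clean look on the way (towards block)
move_to([*KEY,150.],list(down(AK))); dwell(.2)
print(rp(),read_time_s())
for n,b in [("side",(215,110,305,200)),("scene",(255,120,375,220))]: save(read_camera(n),"after_"+n+".png",b,5)
w=read_camera("wrist"); save(w,"after_w.png",k=1.5); np.save("after_w.npy",w,allow_pickle=True)
from meas import *
print(wood(w),keytop(w,z=rp()[2]+7,near=rp()[:2]))
E
python3 -c "
import cv2,numpy as np
a=cv2.imread('pics/after_side.png');b=cv2.imread('pics/after_scene.png')
a=cv2.resize(a,(400,400));b=cv2.resize(b,(400,333));b=np.vstack([b,np.zeros((67,400,3),np.uint8)])
cv2.imwrite('pics/after_both.png',np.hstack([a,b]))"
```

```text
[ 540.28208115 -146.23166276  150.07184418] 48.5083
[((540.12841796875, -147.05770874023438), (61.46246337890625, 45.554725646972656), 31.784582138061523)] [((539.0549926757812, -146.1990509033203), (34.84288024902344, 15.05512523651123), 31.173994064331055)]
```

View pics/after_both.png

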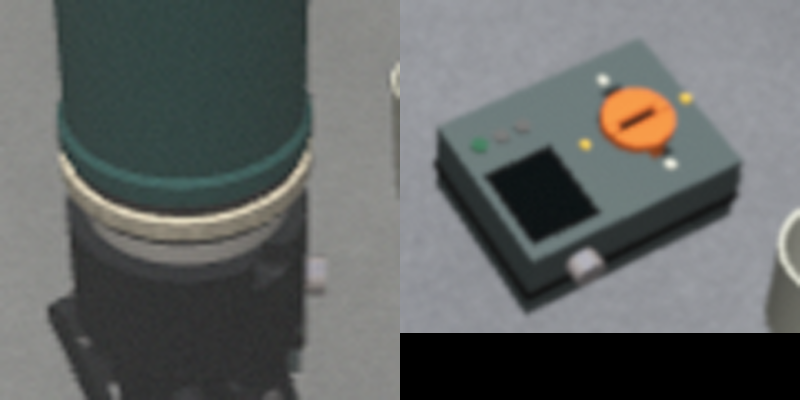

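View pics/after_w.png

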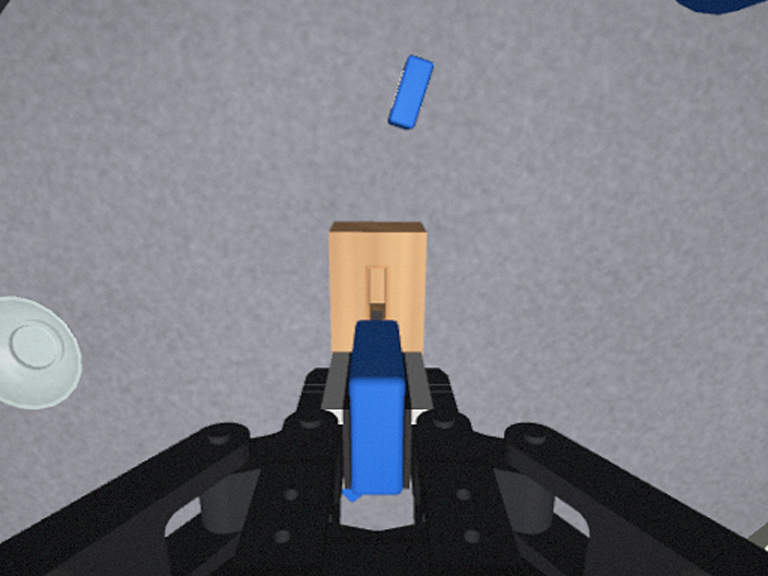

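The scene crop shows the slot now pointing along the yellow dots at (585,145) and (686,98), with the cap sitting low. The wrist view shows the blade lined up with the pocket at (377,285).

```bash
python3 - <<'E'
from h import *
cmd=np.array([*KEY,99.]); o=list(down(AK))
move_linear(list(cmd),o,max_speed=70); dwell(.4); p=rp(); print(p)
T=np.array([539.75,-147.33])
cmd[:2]+=np.clip(T-p[:2],-1,1); move_linear(list(cmd),o,max_speed=15); dwell(.3); p=rp(); print("corr",p)
if np.hypot(*(T-p[:2]))>0.5: cmd[:2]+=T-p[:2]
f0,_=F(12); print(f0)
zs=[96.5,95,93.5,92,90,87,84,80,76,73,71]
for z in zs:
    cmd[2]=z; move_linear(list(cmd),o,max_speed=25); f=F(4)[0]-f0; print(z,rp().round(2),f.round(2))
    if f[2]>4 or np.hypot(f[0],f[1])>6: print("STOP");break
np.save("cmd.npy",cmd); print(read_time_s())
E
```

```text
[ 539.89266138 -147.36639017   99.30820251]
corr [ 539.58686251 -147.27295805   98.9531215 ]
[-0.12668031 -0.0489762  -0.93791494]
96.5 [ 539.41 -147.23   96.28] [0.12 0.15 0.38]
95 [ 539.5  -147.27   94.89] [0.53 0.46 0.16]
93.5 [ 539.48 -147.26   93.39] [ 0.04 -0.09  0.39]
92 [ 539.47 -147.27   91.9 ] [0.08 0.06 0.35]
90 [ 539.45 -147.24   89.82] [0.23 0.02 0.01]
87 [ 539.42 -147.24   86.78] [0.11 0.07 0.06]
84 [ 539.43 -147.24   83.81] [0.26 0.1  0.17]
80 [ 539.4  -147.24   79.78] [-0.08  0.11  0.01]
76 [ 539.44 -147.26   75.81] [0.53 0.17 0.24]
73 [ 539.44 -147.26   72.83] [-0.36  0.05  0.11]
71 [ 539.49 -147.27   70.9 ] [0.19 0.48 0.08]
53.8667
```

```bash
python3 - <<'E'
from h import *
cmd=np.load("cmd.npy"); o=list(down(AK)); f0=np.array([-0.13,-0.05,-0.94])
while cmd[2]>66.5:
    cmd[2]-=0.5; move_linear(list(cmd),o,max_speed=15); f=F(4)[0]-f0; print(cmd[2],rp().round(2),f.round(2))
    if f[2]>4: break
grip(40); print(read_finger_gap(),F()[0])
cmd[2]=rp()[2]+90; move_linear(list(cmd),o,max_speed=120)
print(read_time_s())
move_to([538.,-146.,250.],list(down(-1.8358))); dwell(.15)
w=read_camera("wrist"); s=read_camera("side"); sc=read_camera("scene")
from meas import *
print(wood(w),keytop(w)); save(w,"fin_w.png",k=1.5); save(s,"fin_s.png",k=1.5)
save(sc,"fin_sc.png",(120,100,420,300),2.6)
print(read_time_s())
E
```

```text
70.5 [ 539.62 -147.32   70.56] [0.22 0.24 0.28]
70.0 [ 539.55 -147.28   69.97] [-0.09  0.57 -0.4 ]
69.5 [ 539.57 -147.3    69.49] [0.34 0.4  0.21]
69.0 [ 539.62 -147.31   69.01] [0.47 0.15 0.12]
68.5 [ 539.67 -147.32   68.99] [-1.38  1.2   5.72]
39.654211272897136 [0.07197637 0.20314319 0.06294659]
56.6
[((540.2329711914062, -147.38368225097656), (62.46202850341797, 46.14231872558594), 31.808128356933594)] [((540.076904296875, -148.0230712890625), (32.81951141357422, 12.990412712097168), 31.915546417236328)]
57.7
```

View pics/fin_w.png

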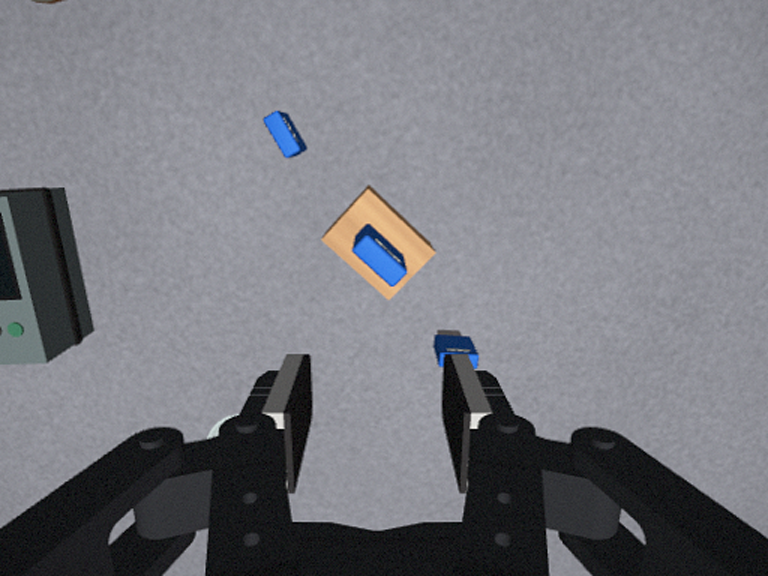

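View pics/fin_sc.png

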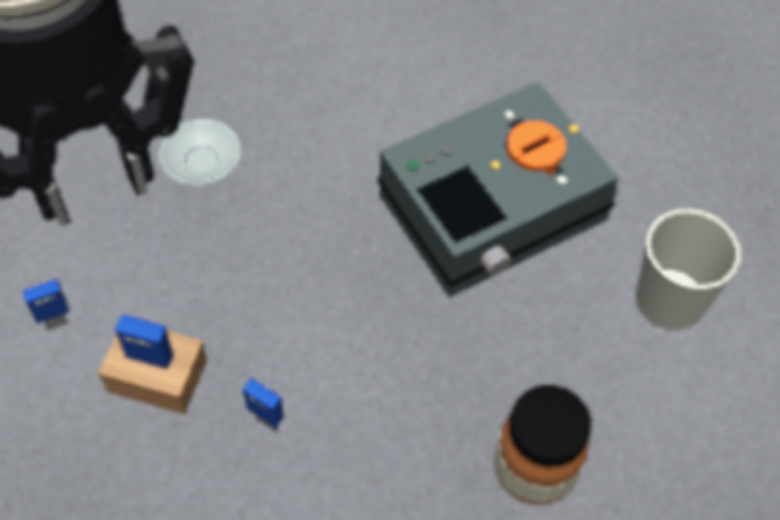

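View pics/fin_s.png

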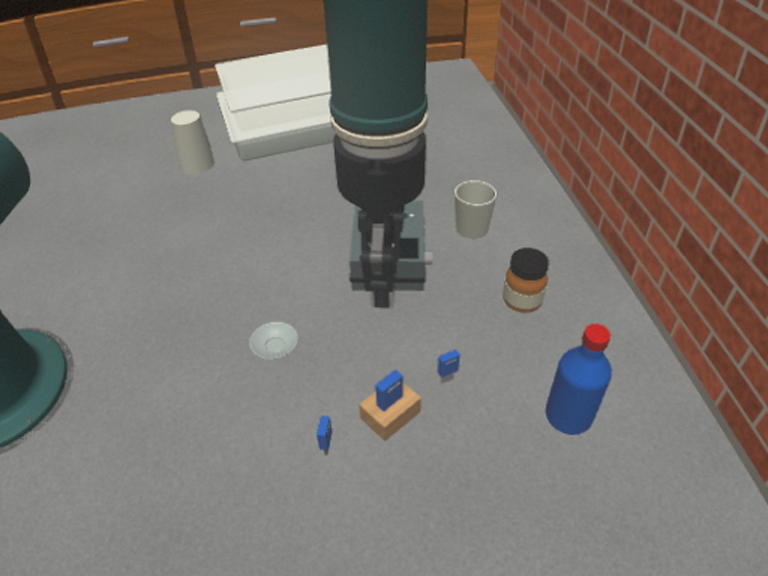

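Key is upright in the block and at its original seated height. One last check of the cap height before handing in.

```bash
python3 - <<'E'
from meas import *
def orange(c):
    H=hsv(c); m=(H[...,0]>4)&(H[...,0]<16)&(H[...,1]>190)&(H[...,2]>170)
    return [(a,ce.round(2)) for a,ce,b,mm in blobs(m,80) if 305<ce[0]<350 and 135<ce[1]<175]
c=read_camera("scene"); print("after",orange(c))
c0=dict(c); c0["pixels"]=cv2.imread("pics/scene0.png")[:,:,::-1].copy(); print("before",orange(c0))
for z in (69,64.5,60): print(z,proj(c,[[*CAP,z]]).round(2))
print(read_time_s())
E
```

```text
after []
before []
69 [[325.9  152.82]]
64.5 [[325.62 154.21]]
60 [[325.34 155.59]]
57.75
```

```bash
python3 - <<'E'
from meas import *
c=read_camera("scene"); b=cv2.imread("pics/scene0.png")[:,:,::-1].copy()
out=[]
for im in (b,c["pixels"]):
    r=im.astype(int); m=(r[...,0]>190)&(r[...,2]<80)&(r[...,1]<150)&(r[...,1]>60); m[:,:300]=0;m[:,350:]=0;m[:130]=0;m[180:]=0
    # close the slot, keep the disc (open away the lugs)
    m=cv2.morphologyEx(m.astype(np.uint8),cv2.MORPH_CLOSE,np.ones((7,7),np.uint8))
    m2=cv2.morphologyEx(m,cv2.MORPH_OPEN,cv2.getStructuringElement(cv2.MORPH_ELLIPSE,(9,9)))
    ys,xs=np.nonzero(m2); print(m.sum(),m2.sum(),xs.mean().round(2),ys.mean().round(2),xs.min(),xs.max(),ys.min(),ys.max())
    out.append(cv2.resize(im[135:180,300:350,::-1],None,fx=8,fy=8,interpolation=cv2.INTER_CUBIC))
cv2.imwrite("pics/cmp.png",np.hstack(out)); print(read_time_s())
E
```

```text
309 287 325.87 154.24 316 336 146 163
252 233 325.78 156.42 316 335 150 163
57.8
```

View pics/cmp.png

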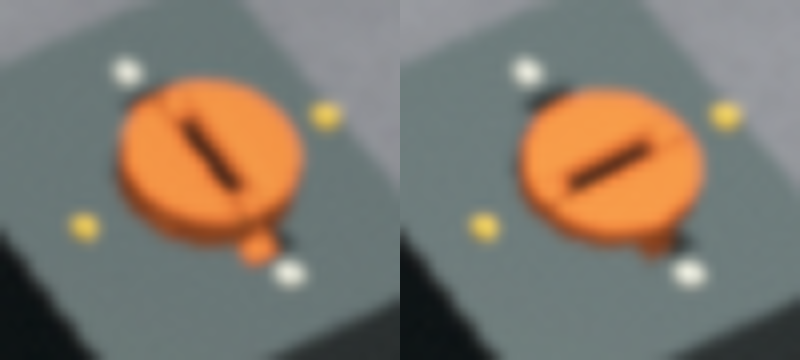

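In the comparison, the cap's upper rim dropped from row 78 to 88 at 8x, or about 1.3 px. That matches the 1.4 px expected for the 4.5 mm locked drop; a stuck-down cap would give 2.8 px. The slot points to the yellow dots, so I'm handing in.

```bash
python3 - <<'E'
from workcell import *
job_done(); print(read_time_s())
E
```

```text
the job is handed in; nothing more can be done
the job is handed in; nothing more can be done
```

The cap is locked and the key is back upright in its block, released. I handed in at about 58 s of the 72 s allowed.

**What I did**
- I pushed the cap down with the key and turned it about 94° clockwise. The moment then rose from about 0.03 to 0.107 N m, which I took as the stop.
- I let the cap rise at that angle. I then backed the blade off 3.5° to free it, withdrew it and stood the key in the block.

**Last checks**
- **Cap:** The upward force fell to zero at the expected locked height. The scene camera shows the rim about 4 mm lower than at the start, and the slot points along the yellow dots.
- **Key:** It seated at the same height as when I first gripped it (TCP z 69.0), is centred in the block, and stayed upright after release.
- **Other things:** The dish, cup, jar and bottle look undisturbed in the final pictures; I did not measure them again.

**What did not go cleanly**
- **Brief bottoming:** While feeling for depth I touched the hard bottom once, at about 10.9 N, and backed off at once. That is under the 15 N limit.
- **Sideways force on release:** As the cap rose, the blade rubbed the slot wall with up to about 5 N. My horizontal position was off by about 0.7 mm, and I re-centred before pulling out.
- **Wrist moment readings:** The tilting moment at the wrist reached about 1 N m. I put that down to the sideways force acting well below the sensor. The moment about the cap's own axis stayed at or below about 0.11 N m.
- **Colour checks that failed:** My first two orange masks found nothing in the scene view. I used a different mask and an edge comparison. The mask centroid dropped 2.2 px, which is between the 1.4 px expected for locked and 2.8 px for stuck down. I relied on the rim edge and the forces, because that mask also takes in part of the cap's side.

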